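# Nest liner and strainer loosely in the spray-gun cup

### The arm

A 6-joint arm with a two-finger parallel gripper is mounted at the origin on the work surface; the furniture and walls round the work are solid. World frame = base frame: x ahead of the robot, y to its left, z up, the work surface at z = 0. Lengths are in m, angles in rad, forces in N, time in s.
With the tool pointing down it reaches from about 0.4 to 0.925 m from the base axis. Payload 3.4 kg.
Tool frame: the origin (TCP) lies at the very end of the fingers, on their centre line; the grasp point (between the pads) lies 19 mm behind it; z points along the fingers, y is the line along which they close (so a half turn about z gives the same grasp; the last joint's range is limited). The gripper opens to 85 mm and grips with 20 to 120 N. Pads are 22 mm wide; open, the fingers measure 114 mm over their backs; the gripper's body (76 mm by 85 mm) begins 54 mm behind the grasp point. The pads swing forward as they close: fully open they stand 13 mm farther back than shut.
Start: joints at [1.208, 0.307, 1.506, -0, 1.328, -0.073], TCP at [0.164, 0.551, 0.231] pointing down, gripper open.
Joint ranges: [-3.12, 3.12], [-1.05, 2.28], [0.14, 2.33], [-1.42, 4.57], [0.1, 2.73], [-2.68, 2.68]. Speed limits (rad/s): [2.57, 2.57, 3.14, 3.14, 3.14, 3.14].

### API

Orientations are given as [roll, pitch, yaw] about the fixed x, y, z axes, in that order (R = Rz(yaw) Ry(pitch) Rx(roll)).
In Python, from bench import get_obs, viewer, robot, nets gives the robot as it stands.
- The arm moves only by the tool arm_command, never from a script. Its argument "targets" is a list of rows, each a list of 7 numbers: the closure in counts, from 0 (fully open) to 255 (shut), then the shift along the tool's x, y, z in cm, then the turn, a rotation vector about the tool's x, y, z in rad. A call has 1 to 12 rows; each row shifts and turns the commanded pose from where the row before left it, along the tool's axes as they then stand; what a row does not reach is not made up. A row lasts 1/10 s, in which the tool goes at most 50 mm and 8.59 degrees, less where a joint would pass 70% of its speed; a pose out of reach is approached as far as the arm can. A call with a gripper value outside its range is refused whole. The fingers move at their own pace and stop on an object; "force" is the grip in N (left out, the last holds). Time passes only in rows, so rows that do not move let the fingers close. It gives the time, the measured TCP pose, the force, the opening and the grip force at its end, in the units of the state.
- get_obs(): the state, without advancing time (a new reading comes with each control period).
- viewer.read_camera(name): name is "side" or "top"; returns (picture, depth): 400x640x3 uint8, red, green, blue; 400x640 float32, m along the optical axis (not along the pixel's ray), 0 where there is no reading.
- viewer.camera_info(name): a dict with "camera_matrix" (3x3 intrinsics, pixels), "k1" (the pictures are not rectified: a ray, as slopes to the right and down, at radius r is drawn at 1 + k1 r^2 times it, then the intrinsics apply), "world_to_cam" (4x4, takes a point from world to camera coordinates). Camera axes: x right, y down, z forward; pixel columns grow to the right and rows downward; lengths in m; the calibration is good to about 2 mm. A picture is of the moment at which its call begins. camera_info takes no time and is no camera call.
- robot.finish_job(): hands the job in; it is judged then, once.
Trained networks look in the newest picture that a camera, given by its name, has taken for a name from the list of things; names that differ only in an ending like _2 or _b are one class to them, and where a whole thing is asked for, a point or a joint stands for the part that bears it (a point fixed in the world has none). Each returns a list of dicts, best first, with "conf" (0 to 1); they miss things now and then, are a little off and sometimes report something else, mostly with a low value. They report only what shows in the picture. A call takes as long as a camera call. They do not tell look-alikes from the thing itself.
- nets.find_in(camera, target): "rect" ([left, top, right, bottom] in pixels, round what is visible of it).
- nets.pinpoint(camera, target): "uv" ([column, row] in pixels: a listed point, or the origin of a listed thing).
The state is a dict: "clock": time; "qpos": joint angles; "qvel": joint speeds; "tau": joint torques, N m; "tcp_pos": TCP position; "orientation": TCP orientation; "ft_force": force on the tool from outside, world axes, zero at the start; "wrist_torque": the same for the moment, N m; "width": finger opening in m; "finger_force": force on a finger pad.
Only numpy, scipy, OpenCV 4.12 (cv2) and the standard library are available. Lean on these libraries where they do the work, as an engineer would, in place of code of your own. Each camera call takes 0.05 s, during which the arm holds its last target. There are 200 camera calls.

### The job

Get the spray-gun cup ready: lower the small white liner into the black cup with the orange bush, let go of it, and then lower the blue strainer into the liner. These tapered sleeves jam if they are forced, so lower each one gently, upright and centred, only until it rests loosely in the one below, without dropping it or pressing it in, and leave the other things on the bench as they are.

Things in the scene. Friction and masses are not known exactly. Their poses are not given: they have to be found in the camera images.
- cup: Black round tapered cup, open at the top, on a round steel foot 66 mm across, fixed to the bench (its place varies). Origin: centre of the underside, on the bench; z up. The black cup is 52 mm tall with its foot, 57 mm across at its mouth, and carries the orange tapered bush inside it.
- bush (a joint): Orange tapered bush lining the black cup; the liner goes into it. Held up by a spring: reads 0 (to -0.001) while up, grows in metres as it is pushed down, 0.006 at most. It stays put under a downward push up to about 12 N and gives way above that: a sleeve is being forced, and more than 3 mm down counts as jammed.
- bush_mouth (a point): Centre of the bush's mouth, on the cup's axis, at the top of its lip, 60 mm above the bench (8 mm above the black cup's mouth). Lip 56 mm across. Bore 45 mm across here, narrowing to 29 mm at its lower end 14 mm above the bench.
- liner: White tapered sleeve with a closed floor, 75 mm tall, loose, about 60 g, standing small end down. Outside 32 mm across at the foot, widening evenly to 49 mm at 50 mm height, then a straight collar. Walls 3 mm. Origin: centre of the underside; z up through the mouth. Resting loosely in the bush, its origin is 24 mm (give or take 1) above the bench.
- liner_mouth (a point): Centre of the liner's mouth, 75 mm above its foot (99 mm above the bench when seated), 43 mm wide inside. Below it the straight collar, 49 mm across outside, from 50 to 75 mm above the foot: grip it across the diameter, the finger ends no lower than about 42 mm above the foot, so that they stay clear of the bush.
- strainer: Blue tapered sleeve with a grey mesh floor and an arched wire handle with a blue bar, 102 mm tall in all, loose, about 50 g, standing small end down. Sleeve outside 30 mm across at the foot, 42 mm at its rim 34 mm up. Origin: centre of the underside; z up. Resting loosely in the liner, its origin is 16 mm (give or take 1) above the liner's, 40 mm above the bench.
- strainer_grip (a point): Centre of the strainer's blue grip bar, on its axis, 93 mm above its foot. The bar is 36 mm long along x, 12 mm thick along y and 18 mm high: pinch it across y. With the strainer resting in the liner, this point is 34 mm above the liner's mouth.
- bottle_red: Red dosing bottle with a push knob, 73 mm wide, 118 mm tall, loose bystander. Origin: centre of the underside.
- tape_black: Black roll of tape lying flat, 66 mm across, 19 mm high, loose bystander. Origin: centre of the underside.
- dropper_0: Slim cream toner bottle with a pointed white nozzle, 48 mm wide, 147 mm tall, loose bystander. Origin: centre of the underside.
There are look-alikes about, which are no part of the job. Of the things like the strainer, leave any that is green; of the rest the smaller one is meant.

How it is judged:
On the way:
1. the white liner rests in the cup, released, and the strainer is not yet in it (horizontal distance between liner and cup below 0.004 m and z of liner in the frame of cup between 0.019 and 0.029 m and angle between liner's own z axis and vertical below 0.08 rad and contact force between the fingers and liner below 0.1 N and linear speed of liner below 0.03 m/s and horizontal distance between strainer and liner above 0.05 m), for 0.2 s.
At the end, for the whole second after the job is handed in: Liner in the bush: origin 19 to 29 mm above the cup's. Strainer in the liner: origin 11 to 21 mm above the liner's. Each within 4 mm of the axis of the one below, tilted less than 0.08 rad, released and still; the bush down less than 2 mm (horizontal distance between liner and cup below 0.004 m and z of liner in the frame of cup between 0.019 and 0.029 m and angle between each of liner, strainer's own z axis and vertical below 0.08 rad and contact force between the fingers and liner below 0.1 N and linear speed of each of liner, strainer below 0.03 m/s and horizontal distance between strainer and liner below 0.004 m and z of strainer in the frame of liner between 0.011 and 0.021 m and contact force between the fingers and strainer below 0.1 N and value of joint bush below 0.002 m); the robot touches nothing.
It fails at once if a sleeve is forced in: the bush is pushed down more than 3 mm (value of joint bush above 0.003 m).
It fails at once if the liner is dropped into the cup (faster than 0.4 m/s inside the bush) (horizontal distance between liner and cup below 0.02 m and z of liner in the frame of cup below 0.055 m and linear speed of liner above 0.4 m/s).
It fails at once if the strainer is dropped into the liner (faster than 0.4 m/s inside it) (horizontal distance between strainer and liner below 0.02 m and z of strainer in the frame of liner below 0.07 m and linear speed of strainer above 0.4 m/s).
It fails at once if the red bottle, the black tape or the toner bottle is moved more than 30 mm or tipped over (distance of any of bottle_red, tape_black, dropper_0 from where it was at the start of the episode above 0.03 m or angle between any of bottle_red, tape_black, dropper_0's own z axis and vertical above 0.5 rad).
It also fails if it takes over 51 s, if anything falls off the work surface, if the arm or the gripper's body presses on something with over 40 N, if the wrist force passes 120 N, or if a joint passes its speed limit or range.

## Working session

There is one attempt and no reset: what is moved stays moved. The work goes in short steps, Python scripts to look and compute and a tool call to move; the robot and the scene stay as the last step left them, time stands still between calls to the robot, and variables do not carry over. Pictures are saved under pics/ and viewed, at most 10 in all, crops included, and the job is handed in when it is done.

Besides the shell and the picture viewer there is one more tool, called after "Emit:" in YAML: its name, and indented under it one key for each argument. arm_command: Moves the arm, as the interface text tells. Its arguments: {"type":"object","properties":{"targets":{"type":"array"},"force":{"type":"number"}},"required":["targets"]}

```bash
mkdir -p pics; cat > h.py <<'E'
import numpy as np, cv2
from bench import get_obs, viewer, robot, nets
def snap(n):
    p,d=viewer.read_camera(n); return p,d
def rays(cam,uv):
    c=viewer.camera_info(cam);K=np.array(c["camera_matrix"])
    u=(np.atleast_2d(uv).astype(float)-K[:2,2])/[K[0,0],K[1,1]]
    x=u.copy()
    for _ in range(20): x=u/(1+c["k1"]*(x**2).sum(1,keepdims=True))
    return np.c_[x,np.ones(len(x))],np.linalg.inv(np.array(c["world_to_cam"]))
def at_z(cam,uv,z):
    r,T=rays(cam,uv); d=r@T[:3,:3].T; o=T[:3,3]
    return o+d*((z-o[2])/d[:,2])[:,None]
def at_d(cam,uv,dep):
    r,T=rays(cam,uv); return (r*np.atleast_1d(dep)[:,None])@T[:3,:3].T+T[:3,3]
def cloud(cam,d):
    v,u=np.mgrid[0:400,0:640]; P=at_d(cam,np.c_[u.ravel(),v.ravel()],d.ravel()).reshape(400,640,3); P[d==0]=np.nan; return P
E
python3 - <<'E'
from h import *
np.set_printoptions(precision=4,suppress=True)
for c in ("top","side"):
    p,d=snap(c); cv2.imwrite(f"pics/{c}0.png",p[:,:,::-1]); np.save(c+"0.npy",d)
    print(c,np.linalg.inv(viewer.camera_info(c)["world_to_cam"])[:3,3])
    for t in ("cup","liner","strainer","bottle_red","tape_black","dropper_0"):
        print(t,[(np.round(q["rect"]),round(q["conf"],2)) for q in nets.find_in(c,t)[:4]])
    for t,z in (("bush_mouth",.06),("liner_mouth",.075),("strainer_grip",.093)):
        print(t,[(np.round(q["uv"]),round(q["conf"],2),at_z(c,q["uv"],z)[0]) for q in nets.pinpoint(c,t)[:4]])
E
```

```text
top [0.3591 0.3022 0.9784]
cup [(array([312., 264., 339., 290.]), 0.62)]
liner [(array([304., 194., 322., 213.]), 0.65)]
strainer [(array([225., 138., 248., 171.]), 0.7), (array([400., 219., 422., 233.]), 0.68), (array([332., 231., 354., 248.]), 0.57)]
bottle_red [(array([323., 150., 352., 187.]), 0.83)]
tape_black [(array([344., 185., 368., 214.]), 0.91)]
dropper_0 [(array([376., 165., 401., 188.]), 0.96)]
bush_mouth [(array([321., 280.]), 0.67, array([0.3112, 0.298 , 0.06  ]))]
liner_mouth [(array([315., 203.]), 0.71, array([0.4942, 0.3112, 0.075 ]))]
strainer_grip [(array([341., 236.]), 0.77, array([0.4142, 0.2508, 0.093 ])), (array([224., 149.]), 0.56, array([0.6229, 0.5286, 0.093 ])), (array([417., 222.]), 0.52, array([0.4454, 0.0723, 0.093 ])), (array([335., 175.]), 0.25, array([0.5574, 0.2624, 0.093 ]))]
side [0.4775 1.296  0.732 ]
cup [(array([364., 196., 391., 230.]), 0.78)]
liner [(array([294., 202., 320., 231.]), 0.64)]
strainer [(array([322., 144., 339., 183.]), 0.88), (array([232., 228., 264., 247.]), 0.85), (array([336., 177., 351., 207.]), 0.55), (array([371., 194., 388., 211.]), 0.55)]
bottle_red [(array([261., 174., 288., 225.]), 0.98), (array([335., 180., 352., 211.]), 0.53)]
tape_black [(array([294., 195., 315., 212.]), 0.78)]
dropper_0 [(array([279., 141., 295., 192.]), 0.8)]
bush_mouth [(array([380., 202.]), 0.83, array([0.3172, 0.2853, 0.06  ])), (array([308., 202.]), 0.57, array([0.4932, 0.2853, 0.06  ])), (array([342., 212.]), 0.44, array([0.4123, 0.3285, 0.06  ]))]
liner_mouth [(array([306., 203.]), 0.83, array([0.4982, 0.3153, 0.075 ])), (array([382., 201.]), 0.55, array([0.3169, 0.3034, 0.075 ]))]
strainer_grip [(array([246., 234.]), 0.93, array([0.6213, 0.4618, 0.093 ])), (array([332., 151.]), 0.8, array([0.4307, 0.081 , 0.093 ])), (array([382., 204.]), 0.65, array([0.3221, 0.3403, 0.093 ])), (array([344., 181.]), 0.59, array([0.4042, 0.2404, 0.093 ]))]
```

View pics/top0.png

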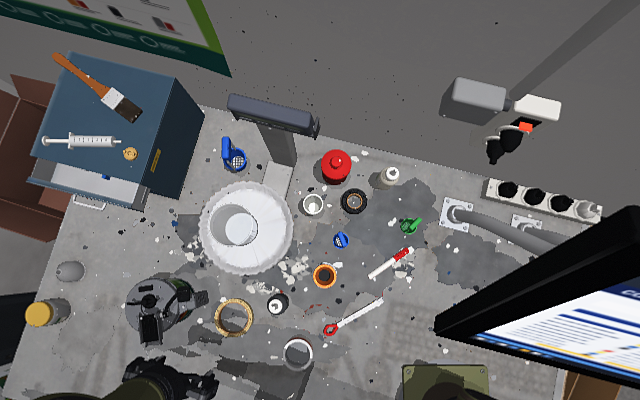

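View pics/side0.png

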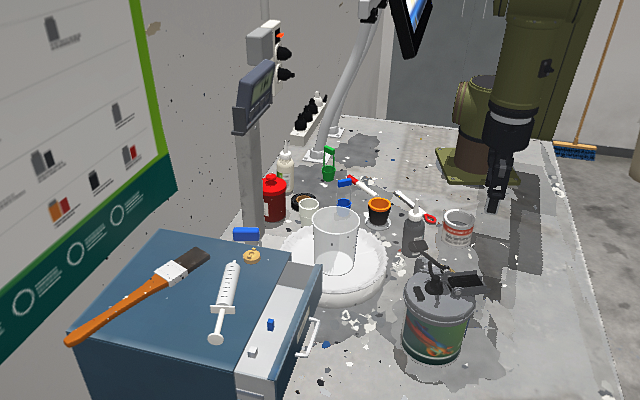

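The top view shows the orange bush and black cup at about (324,276), the white liner at (313,203) and the small blue strainer at (341,240). The larger blue look-alike is at (235,155) and the green one at (410,226). The side view agrees. Next I refine the positions from the colour and depth clouds.

```bash
cat > m.py <<'E'
from h import *
np.set_printoptions(precision=4,suppress=True)
import sys
C={};H={}
for c in ("top","side"):
    d=np.load(c+"0.npy"); C[c]=cloud(c,d); H[c]=cv2.cvtColor(cv2.imread(f"pics/{c}0.png"),cv2.COLOR_BGR2HSV)
def box(c,cen,r,zlo,zhi,hlo,hhi,slo,shi,vlo=0):
    P=C[c];h=H[c]
    m=(np.hypot(P[...,0]-cen[0],P[...,1]-cen[1])<r)&(P[...,2]>zlo)&(P[...,2]<zhi)&(h[...,0]>=hlo)&(h[...,0]<=hhi)&(h[...,1]>=slo)&(h[...,1]<=shi)&(h[...,2]>=vlo)
    return P[m]
def circ(p):
    (x,y),r=cv2.minEnclosingCircle(p[:,:2].astype(np.float32)); 
    A=np.c_[p[:,:2]*2,np.ones(len(p))]; s=np.linalg.lstsq(A,(p[:,:2]**2).sum(1),rcond=None)[0]
    return len(p),np.array([x,y,r]),s[:2],np.sqrt(s[2]+s[0]**2+s[1]**2),p.min(0),p.max(0)
for c in C:
    print(c,"bush",*circ(box(c,(.314,.293),.045,.052,.07,4,22,120,255)))
    print(c,"liner",*circ(box(c,(.495,.312),.04,.06,.085,0,180,0,90,90)))
    for z0,z1 in((.078,.11),(.0,.078)):
        s=box(c,(.412,.247),.05,z0,z1,100,130,110,255)
        if len(s)<4: print(len(s)); continue
        _,_,vt=np.linalg.svd(s[:,:2]-s[:,:2].mean(0)); print(c,"strainer",len(s),s.mean(0),np.median(s,0),s.min(0),s.max(0),vt[0])
E
python3 m.py; python3 - <<'E'
import cv2
a=cv2.imread('pics/top0.png')[130:300,270:440]; b=cv2.imread('pics/side0.png')[130:300,250:420]
cv2.imwrite('pics/c0.png',cv2.resize(cv2.hconcat([a,b]),None,fx=2.35,fy=2.35,interpolation=cv2.INTER_CUBIC))
E
```

```text
top bush 173 [0.3214 0.2908 0.0276] [0.3215 0.2908] 0.02440568000560768 [0.2945 0.2649 0.0522] [0.3485 0.3174 0.0637]
top liner 103 [0.4933 0.3174 0.0245] [0.4929 0.317 ] 0.022712239197014754 [0.4693 0.2946 0.0605] [0.5163 0.3404 0.0777]
top strainer 82 [0.4061 0.2498 0.0996] [0.4057 0.2496 0.0999] [0.3896 0.2402 0.0821] [0.422  0.2604 0.1041] [-0.9216 -0.3882]
top strainer 88 [0.4061 0.25   0.0268] [0.4075 0.2528 0.0309] [0.3869 0.2304 0.0019] [0.424  0.2679 0.0384] [-0.3065  0.9519]
side bush 181 [0.3193 0.2919 0.0292] [0.3203 0.2931] 0.024407144776870816 [0.2939 0.263  0.052 ] [0.3478 0.3201 0.0641]
side liner 244 [0.4897 0.3196 0.0269] [0.4921 0.3192] 0.02277565208943658 [0.4696 0.2934 0.0601] [0.5149 0.3453 0.0788]
side strainer 104 [0.4052 0.2547 0.0978] [0.4058 0.2551 0.0982] [0.388  0.244  0.0866] [0.4212 0.2646 0.1055] [0.928  0.3726]
side strainer 114 [0.4025 0.242  0.029 ] [0.4022 0.2375 0.0301] [0.3855 0.2265 0.015 ] [0.4241 0.2715 0.0442] [-0.4541  0.891 ]
```

View pics/c0.png

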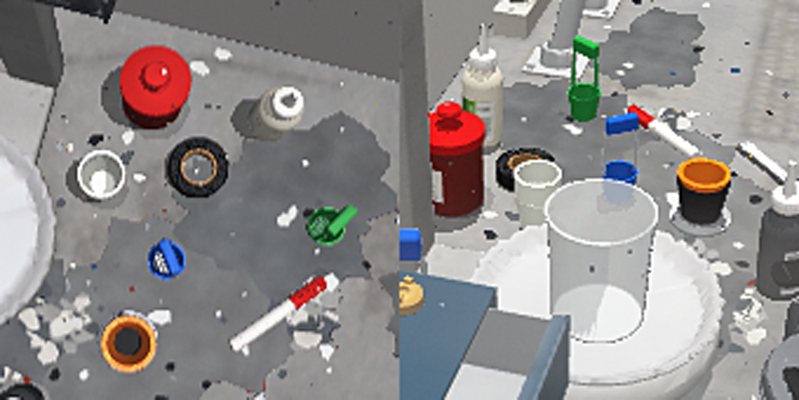

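The crop confirms it: liner, cup and strainer all stand free, and the red bottle and tape are the only things near the liner. Now I get the state and work out the move numbers.

```bash
cat > g.py <<'E'
from h import *
from scipy.spatial.transform import Rotation as R
np.set_printoptions(precision=4,suppress=True)
def st():
    o=get_obs(); r=R.from_euler('xyz',o["orientation"]); return np.array(o["tcp_pos"]),r,o
def go(xyz,clos=None):
    """shift in tool axes (cm) and turn about tool z (rad) to reach xyz, tool y along angle clos"""
    p,r,o=st(); t=r.inv().apply(np.array(xyz)-p)*100
    M=r.as_matrix(); a=np.arctan2(M[1,1],M[0,1]); 
    w=None
    if clos is not None:
        w=-((clos-a+np.pi/2)%np.pi-np.pi/2)
    print("pos",p,"yangle",a,"shift cm",t,"turn z",w,"q",np.array(o["qpos"]),"F",np.array(o["ft_force"]),"w",o["width"],"t",o["clock"])
E
python3 - <<'E'
from g import *
p,r,o=st(); print(r.as_matrix())
P=cloud("top",np.load("top0.npy"))
m=(np.hypot(P[...,0]-.493,P[...,1]-.3175)<.15)&(P[...,2]>.045)&(np.hypot(P[...,0]-.493,P[...,1]-.3175)>.03)
q=P[m]; d=q[:,:2]-[.493,.3175]; a=np.degrees(np.arctan2(d[:,1],d[:,0])); 
for k in range(-180,180,20):
    s=(a>=k)&(a<k+20)
    if s.any(): print(k,np.hypot(*d[s].T).min(),q[s,2].max())
go([.493,.3175,.15],0)
go([.493,.3175,.15],1.57)
E
```

```text
[[-0.9586  0.2848  0.    ]
 [ 0.2848  0.9586 -0.    ]
 [-0.     -0.     -1.    ]]
-180 0.14585518286851026 0.061977578410616796
-160 0.09239542407123347 0.10406804459835728
-140 0.09018573211921474 0.10240644502712815
-60 0.07602074481155972 0.09910482179606506
-40 0.07271044736338368 0.11958832069467362
-20 0.07247875562837332 0.4195040276792126
0 0.0684416006111831 0.4219168945845839
20 0.0797521736925307 0.4216831101098767
40 0.11340566360827627 0.42049494327064607
60 0.07384492989336616 0.060891025988739966
80 0.058495582176272536 0.15698209352621095
100 0.05773616985966674 0.15772553768433084
120 0.06231983768763335 0.0601641177901594
140 0.08007261152629448 0.060357260976264815
pos [0.1638 0.5512 0.2313] yangle 1.2820167587084859 shift cm [-38.2131 -13.0243   8.1321] turn z 1.2820167587084859 q [ 1.2085  0.3068  1.5064 -0.      1.3284 -0.0735] F [-0.2163 -0.5566  0.3621] w 0.08536558889626994 t 1.0
pos [0.1638 0.5512 0.2313] yangle 1.2820167587084859 shift cm [-38.2131 -13.0243   8.1321] turn z -0.2879832412915142 q [ 1.2085  0.3068  1.5064 -0.      1.3284 -0.0735] F [-0.2163 -0.5566  0.3621] w 0.08536558889626994 t 1.0
```

```bash
python3 - <<'E'
from g import *
for c in("top","side"):
    P=cloud(c,np.load(c+"0.npy")); D=np.hypot(P[...,0]-.493,P[...,1]-.3175)
    q=P[(D<.22)&(P[...,2]>.1)]; d=q[:,:2]-[.493,.3175]; a=np.degrees(np.arctan2(d[:,1],d[:,0])); h=np.hypot(*d.T)
    for k in range(-180,180,20):
        s=(a>=k)&(a<k+20)
        if s.sum()>2: i=np.argsort(h[s])[2]; j=np.where(s&(q[:,2]>.17))[0]; print(c,k,q[s][i],h[s][i], h[j].min() if len(j) else None, q[s,2].max())
go([.44,.36,.20],.87)
go([.493,.3175,.12],.87)
E
```

```text
top -160 [0.4147 0.2588 0.1037] 0.09786798504248295 None 0.10406804459835728
top -140 [0.4195 0.2539 0.1003] 0.0971762477634216 None 0.10240644502712815
top -80 [0.554  0.1447 0.1068] 0.18320115299637482 None 0.14643232768615078
top -40 [0.5765 0.2687 0.116 ] 0.09669347978550012 0.21581928472076614 0.5282888942854345
top -20 [0.5659 0.3166 0.411 ] 0.07290238280923303 0.07247875562837332 0.5188237675335137
top 0 [0.5618 0.3227 0.4135] 0.06900931077191112 0.0684416006111831 0.4219168945845839
top 20 [0.5682 0.3458 0.414 ] 0.08035606352144443 0.0797521736925307 0.4216831101098767
top 40 [0.5803 0.3922 0.4043] 0.11489137737602388 0.11340566360827627 0.42152405432089923
top 60 [0.5904 0.5068 0.1412] 0.21283314864943761 None 0.14706839716345432
top 80 [0.4697 0.4614 0.1543] 0.14578291628138007 None 0.15890790195716242
top 100 [0.4454 0.4477 0.1553] 0.13867094081986137 None 0.159383645559238
top 120 [0.4106 0.4556 0.1564] 0.16081568340343197 None 0.16013017815596375
side -160 [0.4211 0.2576 0.1026] 0.09363838161679651 None 0.10545273172593106
side -140 [0.4133 0.2476 0.1024] 0.1060293275331
[... 609 characters left out ...]
e 0.14785558576023072
side 80 [0.4705 0.4647 0.1463] 0.14892125734200973 None 0.16075569068341755
side 100 [0.448  0.4483 0.1578] 0.1383797356877903 None 0.1608588195562518
side 120 [0.413  0.4559 0.1534] 0.15988058382774478 None 0.1607081096138815
pos [0.1638 0.5512 0.2313] yangle 1.2820167587084859 shift cm [-31.9223 -10.4597   3.1321] turn z 0.41201675870848575 q [ 1.2085  0.3068  1.5064 -0.      1.3284 -0.0735] F [-0.2163 -0.5566  0.3621] w 0.08536558889626994 t 1.0
pos [0.1638 0.5512 0.2313] yangle 1.2820167587084859 shift cm [-38.2131 -13.0242  11.1321] turn z 0.41201675870848575 q [ 1.2085  0.3068  1.5064 -0.      1.3284 -0.0735] F [-0.2163 -0.5566  0.3621] w 0.08536558889626994 t 1.0
```

Emit:
arm_command:
  targets:
    - [0,0,0,0,0,0,0.137]
    - [0,0,0,0,0,0,0.138]
    - [0,0,0,0,0,0,0.137]
    - [0,-2.5,-0.65,0,0,0,0]
    - [0,-2.5,-0.65,0,0,0,0]
    - [0,-2.5,-0.65,0,0,0,0]
    - [0,-2.5,-0.65,0,0,0,0]
    - [0,-2.5,-0.65,0,0,0,0]
    - [0,-2.5,-0.65,0,0,0,0]
    - [0,-2.5,-0.65,0,0,0,0]
    - [0,-2.5,-0.65,0,0,0,0]
    - [0,-2.5,-0.65,0,0,0,0]
  force: 25

```text
clock: 2.2
tcp_pos: [0.2986, 0.3605, 0.2314]
orientation: [3.141, 0.0, 2.441]
ft_force: [-0.1, -1.2, -0.2]
width: 0.0849
finger_force: 0.0
```

```bash
python3 -c "
from g import *
go([.493,.3175,.12],.87)"
```

```text
pos [0.2986 0.3605 0.2314] yangle 0.8701805349222133 shift cm [-17.6387   9.2399  11.1498] turn z 0.00018053492221326017 q [ 0.7889  0.1565  1.7162 -0.      1.2684 -0.0812] F [-0.101  -1.173  -0.2429] w 0.08493295183622065 t 2.2
```

Emit:
arm_command:
  targets:
    - [0,-2.2,1.15,1.2,0,0,0]
    - [0,-2.2,1.15,1.2,0,0,0]
    - [0,-2.2,1.15,1.2,0,0,0]
    - [0,-2.2,1.15,1.2,0,0,0]
    - [0,-2.2,1.15,1.2,0,0,0]
    - [0,-2.2,1.15,1.2,0,0,0]
    - [0,-2.2,1.15,1.2,0,0,0]
    - [0,-2.25,1.2,1.2,0,0,0]
    - [0,0,0,0,0,0,0]

```text
clock: 3.1
tcp_pos: [0.4953, 0.3174, 0.1337]
orientation: [-3.141, 0.001, 2.439]
ft_force: [-0.7, 0.8, 0.2]
width: 0.0854
finger_force: 0.0
```

```bash
python3 -c "
from g import *
go([.493,.3175,.044],.87)
p,d=snap('side');cv2.imwrite('pics/s1.png',cv2.resize(p[80:280,200:450,::-1],None,fx=3,fy=3))"
```

```text
pos [0.4953 0.3174 0.1337] yangle 0.8678180716386548 shift cm [ 0.1895 -0.1381  8.9685] turn z -0.002181928361345342 q [ 0.4986  0.4126  1.6082 -0.001   1.121  -0.3688] F [-0.6694  0.8455  0.1909] w 0.08542683837023449 t 3.1
```

View pics/s1.png

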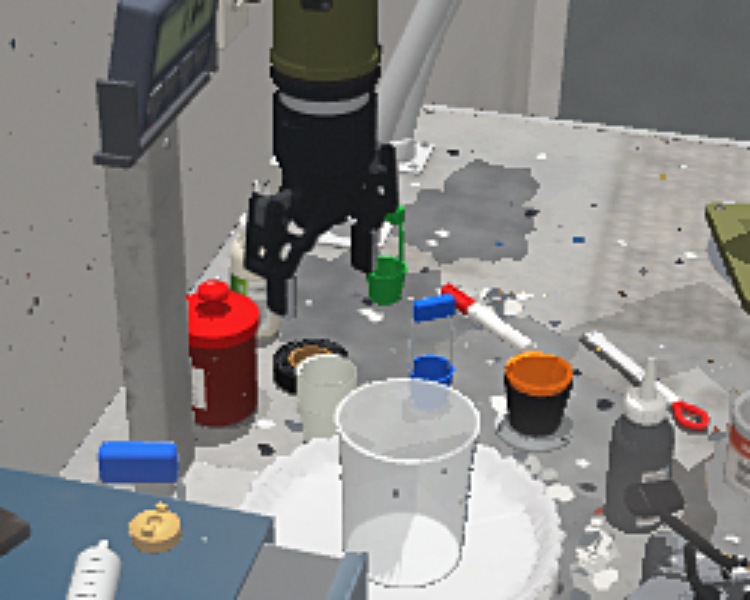

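The open gripper stands over the liner at crop (325,370), clear of the display and the bottle. Next I descend and grip.

Emit:
arm_command:
  targets:
    - [0,0.1,-0.07,1.5,0,0,0]
    - [0,0.1,-0.07,2.0,0,0,0]
    - [0,0,0,2.0,0,0,0]
    - [0,0,0,2.0,0,0,0]
    - [0,0,0,1.45,0,0,0]
    - [0,0,0,0,0,0,0]

```text
clock: 3.75
tcp_pos: [0.4876, 0.318, 0.0445]
orientation: [-3.138, -0.002, 2.441]
ft_force: [-0.6, 0.6, -0.1]
width: 0.0853
finger_force: 0.0
```

Emit:
arm_command:
  targets:
    - [90,0,0,0,0,0,0]
    - [90,0,0,0,0,0,0]
    - [120,0,0,0,0,0,0]
    - [140,0,0,0,0,0,0]
    - [140,0,0,0,0,0,0]
    - [140,0,0,0,0,0,0]
  force: 25

```text
clock: 4.35
tcp_pos: [0.491, 0.319, 0.0472]
orientation: [3.139, 0.001, 2.441]
ft_force: [-0.7, -0.1, 6.8]
width: 0.0484
finger_force: 25.6
```

Emit:
arm_command:
  targets:
    - [140,0,0,-0.4,0,0,0]
    - [140,0,0,-1.0,0,0,0]
    - [140,0,0,-2.0,0,0,0]
    - [140,0,0,-2.0,0,0,0]
    - [140,0,0,-2.0,0,0,0]
    - [140,0,0,-1.6,0,0,0]
    - [140,0,0,0,0,0,0]
    - [140,0,0,0,0,0,0]

```text
clock: 5.15
tcp_pos: [0.4902, 0.3185, 0.1362]
orientation: [3.141, 0.0, 2.441]
ft_force: [-0.4, 0.8, 0.1]
width: 0.0481
finger_force: 26.0
```

```bash
python3 -c "
from g import *
go([.321,.2915,.135],None)"
```

```text
pos [0.4902 0.3185 0.1362] yangle 0.8699591061318058 shift cm [ 11.1921 -12.9694   0.1031] turn z None q [ 0.5039  0.4049  1.6144 -0.      1.1215 -0.3661] F [-0.3941  0.8319  0.1045] w 0.048109161007110345 t 5.15
```

Emit:
arm_command:
  targets:
    - [140,0.8,-0.9,0,0,0,0]
    - [140,1.2,-1.4,0,0,0,0]
    - [140,1.2,-1.4,0,0,0,0]
    - [140,1.2,-1.4,0,0,0,0]
    - [140,1.2,-1.4,0,0,0,0]
    - [140,1.2,-1.4,0,0,0,0]
    - [140,1.2,-1.4,0,0,0,0]
    - [140,1.2,-1.4,0,0,0,0]
    - [140,1.2,-1.4,0,0,0,0]
    - [140,0.8,-0.87,0,0,0,0]
    - [140,0,0,0,0,0,0]
    - [140,0,0,0,0,0,0]

```text
clock: 6.35
tcp_pos: [0.321, 0.2917, 0.1357]
orientation: [3.141, 0.0, 2.441]
ft_force: [-0.0, 0.6, -0.7]
width: 0.0485
finger_force: 26.0
```

```bash
cat > look.py <<'E'
from g import *
import sys
n=sys.argv[1]
go([.321,.2915,.135])
L=[]
for c in ("side","top"):
    p,d=snap(c);np.save(c+n+".npy",d);cv2.imwrite(f"pics/{c}{n}.png",p[:,:,::-1])
    L.append(cv2.resize(p[110:310,250:450,::-1] if c=="side" else p[180:380,220:420,::-1],None,fx=2,fy=2,interpolation=cv2.INTER_CUBIC))
cv2.imwrite(f"pics/v{n}.png",cv2.hconcat(L))
P=cloud("side",np.load("side"+n+".npy"));h=cv2.cvtColor(cv2.imread(f"pics/side{n}.png"),cv2.COLOR_BGR2HSV)
m=(np.hypot(P[...,0]-.321,P[...,1]-.2915)<.06)&(h[...,1]<80)&(h[...,2]>90)&(P[...,2]>.07)
for z in np.arange(.07,.18,.01):
    s=P[m&(P[...,2]>z)&(P[...,2]<z+.01)]
    if len(s)>3: print(round(z,3),len(s),s.min(0),s.max(0),(s.min(0)+s.max(0))[0]/2)
E
python3 look.py 2
```

```text
pos [0.321  0.2917 0.1357] yangle 0.8705888006303052 shift cm [-0.0124 -0.0211  0.0669] turn z None q [ 0.6403  0.2177  1.9225 -0.0002  1.001  -0.2301] F [-0.0099  0.5729 -0.725 ] w 0.04846365453353657 t 6.35
0.09 40 [0.3076 0.2937 0.0902] [0.3381 0.3103 0.0999] 0.3228675198927486
0.1 46 [0.3053 0.2945 0.1   ] [0.3394 0.3103 0.1098] 0.32237935050684907
0.11 55 [0.3021 0.2875 0.1101] [0.3416 0.3121 0.12  ] 0.3218708835313419
0.12 57 [0.3013 0.294  0.1201] [0.3429 0.3139 0.1299] 0.3220971329653808
0.13 48 [0.299  0.2961 0.1301] [0.3439 0.3149 0.1396] 0.32147612456605
0.14 76 [0.2924 0.266  0.1403] [0.3479 0.3236 0.15  ] 0.32014149371515754
0.15 89 [0.2914 0.2674 0.15  ] [0.3491 0.3247 0.16  ] 0.32023145591114266
0.16 72 [0.2918 0.2641 0.1602] [0.3321 0.3235 0.169 ] 0.31195525853998873
0.17 10 [0.2926 0.2742 0.1715] [0.333  0.3225 0.1778] 0.31282060241537857
```

View pics/v2.png

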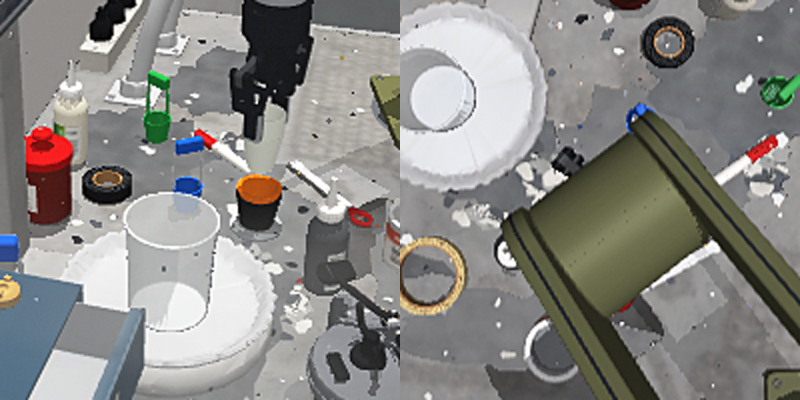

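The liner hangs above the bush, centred to about 2 mm (foot at side crop (262,170), bush at (258,190)). I correct by 1.5 mm and lower it most of the way.

Emit:
arm_command:
  targets:
    - [140,0.15,0,0.5,0,0,0]
    - [140,0,0,1.0,0,0,0]
    - [140,0,0,1.0,0,0,0]
    - [140,0,0,0.9,0,0,0]
    - [140,0,0,0.7,0,0,0]
    - [140,0,0,0.5,0,0,0]
    - [140,0,0,0.4,0,0,0]
    - [140,0,0,0.3,0,0,0]
    - [140,0,0,0.2,0,0,0]
    - [140,0,0,0,0,0,0]
    - [140,0,0,0,0,0,0]

```text
clock: 7.55
tcp_pos: [0.3199, 0.2926, 0.081]
orientation: [3.141, 0.0, 2.441]
ft_force: [0.6, 0.0, -1.0]
width: 0.0484
finger_force: 26.0
```

```bash
python3 -c "
from g import *
go([.321,.2915,.0705])"
```

```text
pos [0.3199 0.2926 0.081 ] yangle 0.8699855538535897 shift cm [-0.1582 -0.0168  1.0468] turn z None q [ 0.6435  0.3004  1.9936  0.      0.8472 -0.2265] F [ 0.6305  0.0231 -1.0493] w 0.048385744668645495 t 7.55
```

Emit:
arm_command:
  targets:
    - [140,0,0,0.2,0,0,0]
    - [140,0,0,0.15,0,0,0]
    - [140,0,0,0.15,0,0,0]
    - [140,0,0,0,0,0,0]
    - [140,0,0,0,0,0,0]

```text
clock: 8.05
tcp_pos: [0.3197, 0.2925, 0.0757]
orientation: [-3.141, -0.0, 2.441]
ft_force: [1.1, -0.3, -1.3]
width: 0.0484
finger_force: 26.0
```

Emit:
arm_command:
  targets:
    - [140,0,0,0.1,0,0,0]
    - [140,0,0,0.1,0,0,0]
    - [140,0,0,0,0,0,0]
    - [140,0,0,0,0,0,0]

```text
clock: 8.45
tcp_pos: [0.3196, 0.2925, 0.0737]
orientation: [-3.141, -0.0, 2.441]
ft_force: [-1.0, 0.0, -0.0]
width: 0.0485
finger_force: 26.0
```

Emit:
arm_command:
  targets:
    - [140,0,0,0.1,0,0,0]
    - [140,0,0,0,0,0,0]
    - [140,0,0,0,0,0,0]

```text
clock: 8.75
tcp_pos: [0.3196, 0.2926, 0.0727]
orientation: [-3.141, -0.0, 2.441]
ft_force: [-0.3, -0.0, -0.6]
width: 0.0484
finger_force: 26.0
```

Emit:
arm_command:
  targets:
    - [140,0,0,0.1,0,0,0]
    - [140,0,0,0,0,0,0]
    - [140,0,0,0,0,0,0]

```text
clock: 9.05
tcp_pos: [0.3196, 0.2926, 0.0718]
orientation: [-3.141, -0.0, 2.441]
ft_force: [-2.8, 1.6, 1.2]
width: 0.0487
finger_force: 26.0
```

Emit:
arm_command:
  targets:
    - [140,0.06,0,0,0,0,0]
    - [140,0,0,0.05,0,0,0]
    - [140,0,0,0,0,0,0]
    - [140,0,0,0,0,0,0]

```text
clock: 9.45
tcp_pos: [0.3193, 0.2928, 0.0713]
orientation: [-3.141, 0.0, 2.441]
ft_force: [-1.3, -0.6, 0.5]
width: 0.0484
finger_force: 26.1
```

```bash
python3 look.py 3
```

```text
pos [0.3193 0.2928 0.0713] yangle 0.8700872632537722 shift cm [-0.2143  0.008  -6.3721] turn z None q [ 0.6447  0.3165  2.0053 -0.0002  0.82   -0.2252] F [-1.2775 -0.5762  0.4526] w 0.04844252838583381 t 9.45
0.07 52 [0.2913 0.2688 0.0701] [0.3429 0.3201 0.08  ] 0.3171095113893768
0.08 75 [0.2896 0.2679 0.08  ] [0.3311 0.3244 0.0899] 0.3103351577585611
0.09 83 [0.2898 0.2667 0.09  ] [0.3322 0.3267 0.0999] 0.3109848098390443
0.1 36 [0.2912 0.2704 0.1002] [0.3323 0.3238 0.1096] 0.31176001987156277
0.11 8 [0.2761 0.2597 0.11  ] [0.3302 0.3239 0.1198] 0.30313343060036757
```

Emit:
arm_command:
  targets:
    - [140,0,0,0.05,0,0,0]
    - [140,0,0,0,0,0,0]
    - [140,0,0,0,0,0,0]

```text
clock: 9.85
tcp_pos: [0.3193, 0.2929, 0.071]
orientation: [-3.142, 0.0, 2.441]
ft_force: [-1.1, -1.6, 5.3]
width: 0.0481
finger_force: 26.3
```

Emit:
arm_command:
  targets:
    - [140,0,0,0.04,0,0,0]
    - [140,0,0,0,0,0,0]
    - [140,0,0,0,0,0,0]

```text
clock: 10.15
tcp_pos: [0.3193, 0.2929, 0.0708]
orientation: [3.142, 0.0, 2.441]
ft_force: [-2.5, -0.8, 8.6]
width: 0.0485
finger_force: 26.5
```

Emit:
arm_command:
  targets:
    - [140,0,0,-0.07,0,0,0]
    - [140,0,0,0,0,0,0]
    - [110,0,0,0,0,0,0]
    - [80,0,0,0,0,0,0]
    - [40,0,0,0,0,0,0]
    - [20,0,0,0,0,0,0]
    - [20,0,0,0,0,0,0]
    - [20,0,0,0,0,0,0]

```text
clock: 10.95
tcp_pos: [0.3194, 0.293, 0.0711]
orientation: [3.141, 0.0, 2.441]
ft_force: [0.5, 0.8, 0.1]
width: 0.0788
finger_force: 0.0
```

Emit:
arm_command:
  targets:
    - [20,0,0,-1,0,0,0]
    - [20,0,0,-2,0,0,0]
    - [20,0,0,-3,0,0,0]
    - [20,0,0,-3,0,0,0]
    - [20,0,0,-2,0,0,0]
    - [20,0,0,0,0,0,0]

```text
clock: 11.55
tcp_pos: [0.3212, 0.2944, 0.1847]
orientation: [3.134, 0.002, 2.441]
ft_force: [0.2, 0.3, -0.5]
width: 0.0789
finger_force: 0.0
```

```bash
python3 -c "
from g import *
a=np.arctan2(.388,.9216)+np.pi/2
go([.4055,.2505,.18],a)"; python3 look.py 4
```

```text
pos [0.3212 0.2944 0.1847] yangle 0.8700753616035622 shift cm [-9.2716  2.0714  0.4961] turn z -1.0992046030341167 q [ 0.6449  0.1546  1.8528 -0.      1.1265 -0.2252] F [ 0.2298  0.3234 -0.4693] w 0.07887198560651258 t 11.55
pos [0.3212 0.2944 0.1847] yangle 0.8700753616035622 shift cm [-0.1615 -0.2761  4.9634] turn z None q [ 0.6449  0.1546  1.8528 -0.      1.1265 -0.2252] F [ 0.2298  0.3234 -0.4693] w 0.07887198560651258 t 11.55
0.07 83 [0.2961 0.2662 0.0704] [0.3443 0.3192 0.0798] 0.3201507587884797
0.08 120 [0.2969 0.2665 0.08  ] [0.3444 0.3207 0.09  ] 0.32062326377656747
0.09 148 [0.297  0.2661 0.09  ] [0.3438 0.3188 0.1   ] 0.3203822554537585
0.1 23 [0.2979 0.2704 0.1001] [0.3439 0.3172 0.1024] 0.3208621472913539
```

View pics/v4.png

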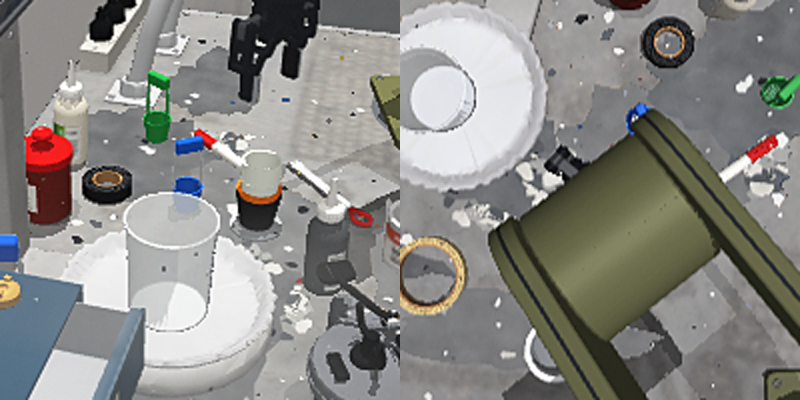

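The liner stands upright in the bush at side crop (263,175), released. Now the strainer: I turn the tool across the bar and move over it.

Emit:
arm_command:
  targets:
    - [20,0,0,0,0,0,-0.137]
    - [20,0,0,0,0,0,-0.137]
    - [20,0,0,0,0,0,-0.137]
    - [20,0,0,0,0,0,-0.137]
    - [20,0,0,0,0,0,-0.137]
    - [20,0,0,0,0,0,-0.137]
    - [20,0,0,0,0,0,-0.137]
    - [20,0,0,0,0,0,-0.14]
    - [60,-2.0,-2.4,0,0,0,0]
    - [60,-2.0,-2.5,0,0,0,0]
    - [60,-2.05,-2.5,0,0,0,0]
    - [60,0,0,0,0,0,0]

```text
clock: 12.85
tcp_pos: [0.4067, 0.2468, 0.18]
orientation: [-3.14, -0.0, -2.746]
ft_force: [-1.2, 0.4, -0.6]
width: 0.065
finger_force: 0.0
```

```bash
python3 -c "
from g import *
go([.4058,.2498,.076],1.970)"
```

```text
pos [0.4067 0.2468 0.18  ] yangle 1.966187918966565 shift cm [-0.0342  0.3287 10.3982] turn z -0.0038120810334349997 q [ 0.4576  0.2185  1.78   -0.0015  1.1432 -1.5079] F [-1.2243  0.3732 -0.6054] w 0.06501440949627606 t 12.85
```

Emit:
arm_command:
  targets:
    - [60,-0.1,0.1,1.5,0,0,0]
    - [60,0,0,2.0,0,0,0]
    - [60,0,0,2.0,0,0,0]
    - [60,0,0,1.5,0,0,0]
    - [60,0,0,0,0,0,0]
    - [60,0,0,0,0,0,0]
    - [60,0,0,0,0,0,0]

```text
clock: 13.55
tcp_pos: [0.4044, 0.2498, 0.1115]
orientation: [3.141, 0.001, -2.743]
ft_force: [0.1, 0.1, 1.1]
width: 0.0653
finger_force: 0.0
```

```bash
python3 -c "
from g import *
go([.4058,.2498,.076],1.970)
p,d=snap('side');cv2.imwrite('pics/s5.png',cv2.resize(p[120:240,280:420,::-1],None,fx=5,fy=5,interpolation=cv2.INTER_CUBIC))"
```

```text
pos [0.4044 0.2498 0.1115] yangle 1.9691545164281838 shift cm [-0.1256 -0.0526  3.5538] turn z -0.0008454835718161302 q [ 0.4643  0.3024  1.8729  0.0001  0.9657 -1.5049] F [0.0898 0.0966 1.1014] w 0.0653209541803796 t 13.55
```

View pics/s5.png

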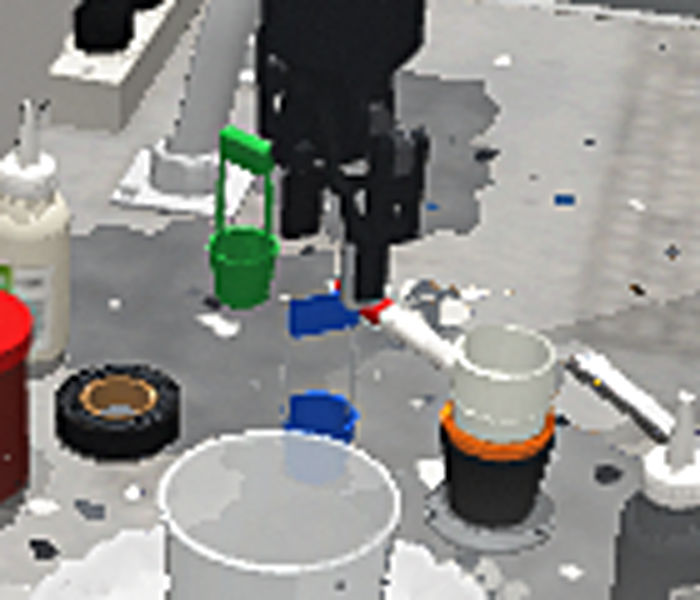

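The fingers straddle the blue bar at crop (325,315), with the liner seated upright at (503,385). Next I descend and pinch the bar.

Emit:
arm_command:
  targets:
    - [60,-0.12,-0.05,1.2,0,0,0]
    - [60,0,0,1.4,0,0,0]
    - [100,0,0,1.0,0,0,0]
    - [150,0,0,0,0,0,0]
    - [190,0,0,0,0,0,0]
    - [230,0,0,0,0,0,0]
    - [230,0,0,0,0,0,0]
    - [230,0,0,0,0,0,0]
    - [230,0,0,0,0,0,0]
  force: 25

```text
clock: 14.5
tcp_pos: [0.4061, 0.2498, 0.0757]
orientation: [3.141, 0.001, -2.743]
ft_force: [-0.1, 0.1, 4.4]
width: 0.0112
finger_force: 29.3
```

Emit:
arm_command:
  targets:
    - [230,0,0,-0.4,0,0,0]
    - [230,0,0,-1.2,0,0,0]
    - [230,0,0,-2.0,0,0,0]
    - [230,0,0,-2.5,0,0,0]
    - [230,0,0,-2.5,0,0,0]
    - [230,0,0,-2.0,0,0,0]
    - [230,0,0,-1.0,0,0,0]
    - [230,0,0,0,0,0,0]
    - [230,0,0,0,0,0,0]

```text
clock: 15.4
tcp_pos: [0.4051, 0.2492, 0.1905]
orientation: [-3.141, -0.001, -2.743]
ft_force: [-0.3, -0.2, -1.0]
width: 0.0117
finger_force: 28.7
```

```bash
python3 -c "
from g import *
go([.321,.2915,.19])"
```

```text
pos [0.4051 0.2492 0.1905] yangle 1.968950879534387 shift cm [6.1097 7.159  0.0527] turn z None q [ 0.4627  0.2075  1.7643 -0.      1.1709 -1.5062] F [-0.288  -0.2493 -0.9877] w 0.01167565847973336 t 15.4
```

Emit:
arm_command:
  targets:
    - [230,0.4,0.5,0,0,0,0]
    - [230,0.8,0.9,0,0,0,0]
    - [230,1.0,1.2,0,0,0,0]
    - [230,1.0,1.2,0,0,0,0]
    - [230,1.0,1.2,0,0,0,0]
    - [230,0.9,1.0,0,0,0,0]
    - [230,0.6,0.7,0,0,0,0]
    - [230,0.4,0.45,0,0,0,0]
    - [230,0,0,0,0,0,0]
    - [230,0,0,0,0,0,0]
    - [230,0,0,0,0,0,0]

```text
clock: 16.5
tcp_pos: [0.3222, 0.2917, 0.1912]
orientation: [-3.141, 0.0, -2.744]
ft_force: [-0.3, 0.0, -0.5]
width: 0.0114
finger_force: 28.7
```

```bash
python3 - <<'E'
from g import *
go([.321,.2915,.155])
p,d=snap('side');P=cloud('side',d);h=cv2.cvtColor(p,cv2.COLOR_RGB2HSV)
cv2.imwrite('pics/s6.png',cv2.resize(p[120:240,310:450,::-1],None,fx=5,fy=5,interpolation=cv2.INTER_CUBIC))
near=np.hypot(P[...,0]-.321,P[...,1]-.2915)<.06
blue=near&(h[...,0]>100)&(h[...,0]<130)&(h[...,1]>110)
white=near&(h[...,1]<80)&(h[...,2]>90)
for n,m,z0,z1 in(("blue",blue,.11,.21),("white",white,.065,.105)):
  for z in np.arange(z0,z1,.01):
    s=P[m&(P[...,2]>z)&(P[...,2]<z+.01)]
    if len(s)>3: print(n,round(z,3),len(s),s.min(0),s.max(0),(s.min(0)+s.max(0))[0]/2)
E
```

```text
pos [0.3222 0.2917 0.1912] yangle 1.96859683163491 shift cm [0.1218 0.0264 3.6156] turn z None q [ 0.6388  0.1494  1.8401 -0.0003  1.1517 -1.3297] F [-0.3118  0.0098 -0.513 ] w 0.011399292222378097 t 16.5
blue 0.11 10 [0.3101 0.2979 0.1161] [0.3356 0.3055 0.1199] 0.3228297954881221
blue 0.12 41 [0.3081 0.2943 0.1207] [0.3383 0.3106 0.13  ] 0.3231705900806687
blue 0.13 75 [0.3044 0.2746 0.1302] [0.3393 0.3127 0.1399] 0.3218429577618819
blue 0.14 102 [0.3027 0.2727 0.1401] [0.3419 0.3127 0.15  ] 0.32232674005682566
blue 0.15 30 [0.3032 0.2744 0.15  ] [0.3418 0.3155 0.1588] 0.3225224217315357
blue 0.2 15 [0.3282 0.2982 0.2023] [0.34   0.3063 0.2092] 0.3340897004134189
white 0.065 64 [0.3013 0.2683 0.0651] [0.344  0.3166 0.0749] 0.3226336842488978
white 0.075 109 [0.2968 0.2679 0.0751] [0.3445 0.3185 0.0849] 0.3206220094077723
white 0.085 124 [0.2973 0.2671 0.085 ] [0.3448 0.3191 0.095 ] 0.3210240793337961
white 0.095 90 [0.2971 0.2707 0.0951] [0.3441 0.3179 0.102 ] 0.3205862419232281
```

View pics/s6.png

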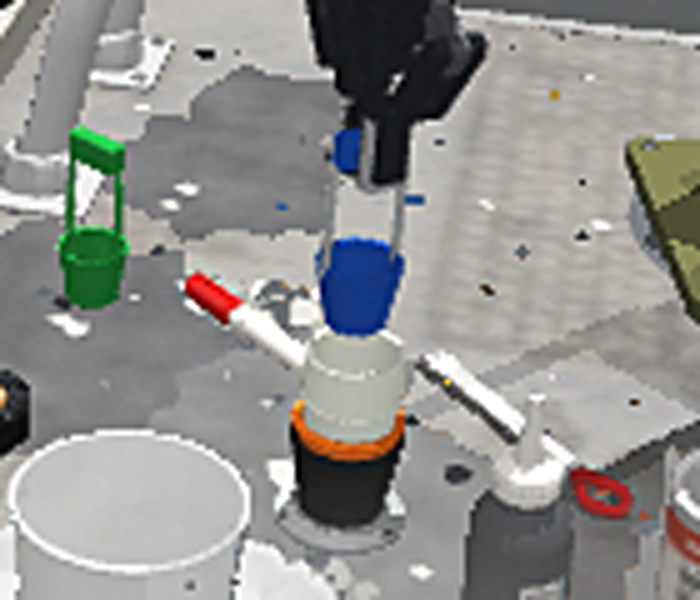

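The strainer hangs upright above the liner, foot at crop (357,332) and liner mouth at (356,345). It is about 1.7 mm too far in +x, so I correct that and lower to just before the rim enters.

Emit:
arm_command:
  targets:
    - [230,0.15,0.065,0.3,0,0,0]
    - [230,0,0,0.6,0,0,0]
    - [230,0,0,0.8,0,0,0]
    - [230,0,0,0.8,0,0,0]
    - [230,0,0,0.8,0,0,0]
    - [230,0,0,0.6,0,0,0]
    - [230,0,0,0.5,0,0,0]
    - [230,0,0,0.3,0,0,0]
    - [230,0,0,0,0,0,0]
    - [230,0,0,0,0,0,0]

```text
clock: 17.55
tcp_pos: [0.3201, 0.2919, 0.1442]
orientation: [3.142, 0.0, -2.743]
ft_force: [-0.1, 0.1, -0.5]
width: 0.0117
finger_force: 28.7
```

Emit:
arm_command:
  targets:
    - [230,0,0,0.2,0,0,0]
    - [230,0,0,0.2,0,0,0]
    - [230,0,0,0.2,0,0,0]
    - [230,0,0,0,0,0,0]
    - [230,0,0,0,0,0,0]

```text
clock: 18.05
tcp_pos: [0.32, 0.2917, 0.1381]
orientation: [-3.142, -0.0, -2.743]
ft_force: [0.3, 0.1, -0.1]
width: 0.0114
finger_force: 28.7
```

Emit:
arm_command:
  targets:
    - [230,0,0,0.15,0,0,0]
    - [230,0,0,0.15,0,0,0]
    - [230,0,0,0,0,0,0]
    - [230,0,0,0,0,0,0]

```text
clock: 18.45
tcp_pos: [0.32, 0.2917, 0.135]
orientation: [-3.142, -0.0, -2.743]
ft_force: [0.4, 0.2, -0.5]
width: 0.0113
finger_force: 28.7
```

Emit:
arm_command:
  targets:
    - [230,0,0,0.15,0,0,0]
    - [230,0,0,0.15,0,0,0]
    - [230,0,0,0,0,0,0]
    - [230,0,0,0,0,0,0]

```text
clock: 18.85
tcp_pos: [0.32, 0.2917, 0.132]
orientation: [-3.142, -0.0, -2.743]
ft_force: [0.1, -0.1, -0.8]
width: 0.0114
finger_force: 28.7
```

Emit:
arm_command:
  targets:
    - [230,0,0,0.15,0,0,0]
    - [230,0,0,0.15,0,0,0]
    - [230,0,0,0.1,0,0,0]
    - [230,0,0,0,0,0,0]
    - [230,0,0,0,0,0,0]

```text
clock: 19.35
tcp_pos: [0.32, 0.2918, 0.1281]
orientation: [-3.142, -0.0, -2.743]
ft_force: [0.2, 0.8, -0.5]
width: 0.0116
finger_force: 28.7
```

Emit:
arm_command:
  targets:
    - [230,0,0,0.15,0,0,0]
    - [230,0,0,0.15,0,0,0]
    - [230,0,0,0.1,0,0,0]
    - [230,0,0,0,0,0,0]
    - [230,0,0,0,0,0,0]

```text
clock: 19.85
tcp_pos: [0.32, 0.2917, 0.1241]
orientation: [-3.142, -0.0, -2.743]
ft_force: [-0.3, 0.4, -1.0]
width: 0.0115
finger_force: 28.7
```

Emit:
arm_command:
  targets:
    - [230,0,0,0.1,0,0,0]
    - [230,0,0,0.1,0,0,0]
    - [230,0,0,0.1,0,0,0]
    - [230,0,0,0,0,0,0]
    - [230,0,0,0,0,0,0]

```text
clock: 20.35
tcp_pos: [0.32, 0.2918, 0.1211]
orientation: [-3.142, -0.0, -2.743]
ft_force: [-0.2, 0.1, -1.1]
width: 0.0116
finger_force: 28.7
```

Emit:
arm_command:
  targets:
    - [230,0,0,0.1,0,0,0]
    - [230,0,0,0.1,0,0,0]
    - [230,0,0,0,0,0,0]
    - [230,0,0,0,0,0,0]

```text
clock: 20.75
tcp_pos: [0.32, 0.2917, 0.1191]
orientation: [-3.142, -0.0, -2.743]
ft_force: [0.3, 0.8, -0.6]
width: 0.0115
finger_force: 28.7
```

Emit:
arm_command:
  targets:
    - [230,0,0,0.1,0,0,0]
    - [230,0,0,0,0,0,0]
    - [230,0,0,0,0,0,0]

```text
clock: 21.05
tcp_pos: [0.32, 0.2918, 0.1181]
orientation: [-3.142, -0.0, -2.743]
ft_force: [0.1, -0.1, -0.8]
width: 0.0117
finger_force: 28.7
```

Emit:
arm_command:
  targets:
    - [230,0,0,0.08,0,0,0]
    - [230,0,0,0,0,0,0]
    - [230,0,0,0,0,0,0]

```text
clock: 21.35
tcp_pos: [0.32, 0.2917, 0.1173]
orientation: [-3.142, -0.0, -2.743]
ft_force: [0.2, -0.2, 0.0]
width: 0.0112
finger_force: 28.7
```

Emit:
arm_command:
  targets:
    - [230,0,0,0.06,0,0,0]
    - [230,0,0,0,0,0,0]
    - [230,0,0,0,0,0,0]

```text
clock: 21.65
tcp_pos: [0.3201, 0.2918, 0.1167]
orientation: [-3.142, 0.0, -2.743]
ft_force: [0.2, -0.2, 0.4]
width: 0.0116
finger_force: 28.7
```

Emit:
arm_command:
  targets:
    - [230,0,0,0.05,0,0,0]
    - [230,0,0,0,0,0,0]
    - [230,0,0,0,0,0,0]

```text
clock: 21.95
tcp_pos: [0.3201, 0.2918, 0.1162]
orientation: [-3.142, 0.0, -2.743]
ft_force: [1.0, 0.2, -0.1]
width: 0.0118
finger_force: 28.7
```

Emit:
arm_command:
  targets:
    - [230,0,0,0.04,0,0,0]
    - [230,0,0,0,0,0,0]
    - [230,0,0,0,0,0,0]

```text
clock: 22.25
tcp_pos: [0.3201, 0.2918, 0.1158]
orientation: [-3.142, 0.0, -2.743]
ft_force: [0.9, -0.9, -0.9]
width: 0.0117
finger_force: 28.7
```

Emit:
arm_command:
  targets:
    - [230,0,0,0.05,0,0,0]
    - [230,0,0,0,0,0,0]
    - [230,0,0,0,0,0,0]

```text
clock: 22.55
tcp_pos: [0.3201, 0.2917, 0.1153]
orientation: [-3.141, 0.0, -2.743]
ft_force: [0.5, -0.4, 0.0]
width: 0.0113
finger_force: 28.7
```

Emit:
arm_command:
  targets:
    - [230,0,0,0.05,0,0,0]
    - [230,0,0,0,0,0,0]
    - [230,0,0,0,0,0,0]

```text
clock: 22.85
tcp_pos: [0.3201, 0.2918, 0.1148]
orientation: [-3.141, 0.0, -2.743]
ft_force: [0.4, -1.0, 0.6]
width: 0.0111
finger_force: 28.8
```

Emit:
arm_command:
  targets:
    - [230,0,0,0.04,0,0,0]
    - [230,0,0,0,0,0,0]
    - [230,0,0,0,0,0,0]

```text
clock: 23.15
tcp_pos: [0.3201, 0.2918, 0.1144]
orientation: [-3.142, 0.0, -2.743]
ft_force: [1.7, 0.0, 0.9]
width: 0.0115
finger_force: 28.9
```

Emit:
arm_command:
  targets:
    - [230,0,0,0.03,0,0,0]
    - [230,0,0,0,0,0,0]
    - [230,0,0,0,0,0,0]

```text
clock: 23.45
tcp_pos: [0.3201, 0.2918, 0.1142]
orientation: [-3.142, 0.0, -2.743]
ft_force: [0.7, -1.4, 1.3]
width: 0.0117
finger_force: 29.0
```

Emit:
arm_command:
  targets:
    - [215,0,0,0,0,0,0]
    - [195,0,0,0,0,0,0]
    - [160,0,0,0,0,0,0]
    - [120,0,0,0,0,0,0]
    - [90,0,0,0,0,0,0]
    - [90,0,0,0,0,0,0]
    - [90,0,0,0,0,0,0]

```text
clock: 24.15
tcp_pos: [0.32, 0.2918, 0.1141]
orientation: [3.142, -0.0, -2.743]
ft_force: [-0.1, 0.3, -0.5]
width: 0.0554
finger_force: 0.0
```

Emit:
arm_command:
  targets:
    - [90,0,0,-0.5,0,0,0]
    - [90,0,0,-1,0,0,0]
    - [90,0,0,-2,0,0,0]
    - [90,0,0,-3,0,0,0]
    - [90,0,0,-3,0,0,0]
    - [90,0,0,-1,0,0,0]
    - [90,0,0,0,0,0,0]
    - [90,0,0,0,0,0,0]

```text
clock: 24.95
tcp_pos: [0.3195, 0.2914, 0.2187]
orientation: [-3.141, -0.001, -2.743]
ft_force: [-0.0, 0.4, 0.4]
width: 0.0554
finger_force: 0.0
```

```bash
python3 - <<'E'
from g import *
p,d=snap('side');P=cloud('side',d);h=cv2.cvtColor(p,cv2.COLOR_RGB2HSV)
cv2.imwrite('pics/s7.png',cv2.resize(p[120:240,310:450,::-1],None,fx=5,fy=5,interpolation=cv2.INTER_CUBIC))
near=np.hypot(P[...,0]-.321,P[...,1]-.2915)<.06
blue=near&(h[...,0]>100)&(h[...,0]<130)&(h[...,1]>110)&(P[...,2]>.11)
white=near&(h[...,1]<80)&(h[...,2]>90)&(P[...,2]>.065)&(P[...,2]<.115)
for m in(blue,white):
    s=P[m]; print(s.min(0),s.max(0),(s.min(0)+s.max(0))/2)
E
```

```text
[0.2832 0.2409 0.1244] [0.3561 0.3462 0.5199] [0.3196 0.2936 0.3222]
[0.2969 0.2666 0.065 ] [0.3444 0.32   0.1147] [0.3207 0.2933 0.0899]
```

View pics/s7.png

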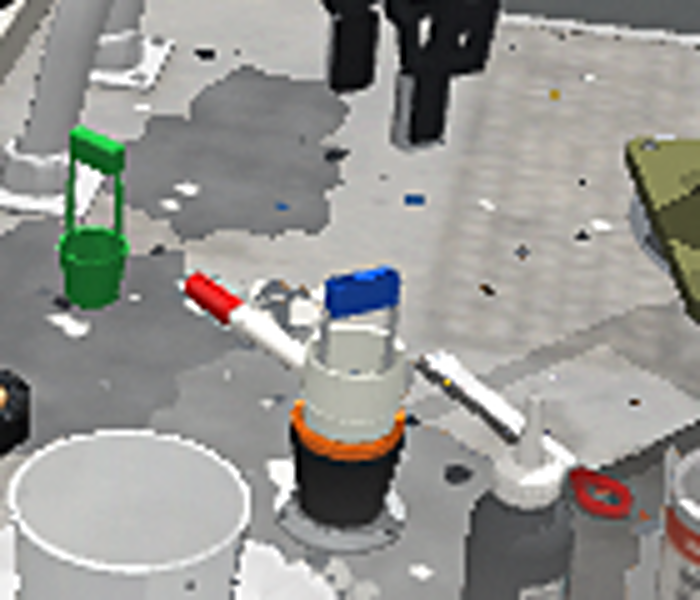

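The strainer stands upright in the liner, its bar at crop (362,290). The liner is seated at (355,390), and the gripper is clear above both. I hand the job in.

```bash
python3 -c "
from h import *
print(robot.finish_job())"
```

```text
the job is handed in; nothing more can be done
None
```

I handed the job in at about 25 s: the liner rests released in the bush, the strainer rests released and upright in the liner, and the arm touched none of the other things; no verdict came back.

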